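# Set and lock a depth stop on a block

## Task

Set the depth stop of the small stand to the steel block under it: push the stop rod down until you feel its rubber foot bear lightly on the block, never pressing hard (over 15 N). Then swing the clamp lever clockwise until it is fully home, so that the rod is locked with the foot still touching, and let go. Leave the block and the parts beside the stand where they lie.

Things in the scene. Friction and masses are not known exactly. Their poses are not given: they have to be found in the camera images.
- stand: Setting stand, fixed on the bench: dark steel base plate 180 x 130 x 15 mm, round column at its back, grey bracket (top 148 mm) round an upright stop rod. Origin: on the bench under the rod's axis; z up, x from the rod to the column (65 to 96 mm behind it, top 150 mm), y left of x. Only the rod, its head and the lever's upright grip stand above 168 mm. The foot under the rod is a 19 mm black rubber disc.
- stop_rod (a joint): Lowering of the 16 mm stop rod, m: 0 = fully up, 0.06 = end of travel. It slides with a steady drag and stays where left: about 6 N of push lowers it slowly (0.15 N more per 10 mm/s). With the foot on the block the push rises by some 4 to 5 N per mm. After letting go the foot keeps bearing on the block with what it was pressed by, up to about 8 N.
- stop_head: Round black head on top of the stop rod, 28 mm across, 14 mm high, pushed down from above. Origin: centre of its flat top, 234 mm above the bench with the rod up. The rubber foot hangs under the same rod on a screw left at an unknown setting: its underside is 148 to 162 mm below the top of the head, so the touch must be felt. The foot is sprung, 5 N per mm, 4 mm of travel.
- block: The part: a milled steel block, 55 (its x) x 30 (its y) x 26 mm high, about 0.33 kg, lying loose on the base plate under the stop rod, in front of two small pins. Origin at the centre of its underside, which is 15 mm above the bench.
- lock_lever (a joint): Clamp lever angle, rad; starts at 0 to 0.3, grows clockwise seen from above to the stop at 1.45 (fully home). At 0 it points along the stand's -y, at 1.45 nearly along -x (front). Its upright axis is at stand x 0, y -40 mm. Friction 0.3 N m (3 N at the grip): it stays where left. From 1.0 on its cam clamps the rod and the resistance rises by about two thirds.
- lever_grip (a point): Point on the black upright round grip at the end of the clamp lever, 100 mm from the lever's axis: 14 mm across, top 193 mm above the bench, this point 176 mm, the lever bar's top at 161 mm. Can be pinched from above or pushed sideways.
- ring: Bystander: a turned steel spacer ring, 48 mm across, 18 mm high, to the right of the stand. Origin at the centre of its underside.
- cone: Bystander: a turned steel part with a cone point, 30 x 60 x 30 mm, lying to the left of the stand. Origin at the centre of its underside.
- bolt: Bystander: a hexagon bolt standing on its head, 19 x 22 x 48 mm, to the right of the stand and farther off. Origin at the centre of its underside.
Mind the look-alikes: they are no part of the job. What is shaped like the block but green or orange is not meant.

How it is judged (in metres and radians):
On the way, in this order (a step that is already met when the one before it is completed fails the run):
1. the stop's foot bears on the block (over 1 N) while the lever is still unlocked (under 0.6 rad) (contact force between stop_head and block above 1 N and value of joint lock_lever below 0.6 rad), for 0.2 s.
2. the clamp lever is swung home (over 1.3 rad) with the foot still on the block (value of joint lock_lever above 1.3 rad and contact force between stop_head and block above 0.5 N), for 0.2 s.
At the end, for the whole second after the job is handed in: The foot of the stop bears on the block with 0.5 to 12 N, the clamp lever stands at more than 1.3 rad, the block is at rest within 8 mm of where it was, and the gripper touches nothing (all of step 2 and contact force between stop_head and block below 12 N and distance of block from where it was at the start of the episode below 0.008 m and linear speed of block below 0.01 m/s and contact force between the fingers and anything else below 0.1 N).
It fails at once if the foot presses on the block with more than 15 N (contact force between stop_head and block above 15 N).
It fails at once if the block is moved by more than 15 mm (distance of block from where it was at the start of the episode above 0.015 m).
It fails at once if the spacer ring, cone part or bolt is moved by more than 20 mm (distance of any of ring, cone, bolt from where it was at the start of the episode above 0.02 m).
It also fails if it takes over 46 s, if anything falls off the work surface, if the arm or the gripper's body presses on something with over 40 N, if the wrist force passes 120 N, or if a joint passes its speed limit or range.

## Robot

A 7-joint arm with a two-finger parallel gripper is mounted at the origin on a cart in front of the work surface, level with it; the furniture and walls round the work are solid. World frame = base frame: x ahead of the robot, y to its left, z up, the work surface at z = 0. Lengths are in m, angles in degrees, forces in N, time in s.
With the tool pointing down it reaches from about 0.35 to 0.9 m from the base axis. Payload 8.1 kg.
Tool frame: the origin (TCP) lies midway between the tips of the shut fingers; the grasp point (between the pads) lies 19 mm behind it (robot.grasp_offset is the distance from the TCP to the grasp point, in m); z points along the fingers, y is the line along which they close (so a half turn about z gives the same grasp; the last joint's range is limited). The gripper opens to 92 mm and grips with 3 to 60 N. Pads are 19 mm wide; open, the fingers measure 130 mm over their backs; the gripper's body (75 mm by 190 mm) begins 47 mm behind the grasp point.
Start: joints at [63.163, 24.895, 1.432, 90.138, -0.665, 64.973, -4.303], TCP at [0.224, -0.584, 0.227] pointing down, gripper open.
Joint ranges: [-149.89, 149.89], [-25.12, 119.58], [-72.63, 75.52], [4.76, 147.25], [-75.54, 255.54], [6.69, 114.76], [-157.13, 157.13]. Speed limits (degrees/s): [127.2, 127.2, 172.46, 172.46, 180, 180, 180].

## Interface

Orientations are given as [roll, pitch, yaw] about the fixed x, y, z axes, in that order (R = Rz(yaw) Ry(pitch) Rx(roll)).
In Python, from rig import robot gives the robot as it stands.
- The arm moves only by the tool jog_arm, never from a script. Its argument "rows" is a list of rows, each an object with "hand": the finger opening in mm, from 0 to 91.8; "travel": the shift along the tool's x, y, z in mm, a list of three; "delta_rot": the turn, a rotation vector about the tool's x, y, z in degrees, a list of three. A call has 1 to 5 rows; each row shifts and turns the commanded pose from where the row before left it, along the tool's axes as they then stand; what a row does not reach is not made up. A row lasts 1/8 s, in which the tool goes at most 62.5 mm and 10.7 degrees, less where a joint would pass 70% of its speed; a pose out of reach is approached as far as the arm can. A call with a gripper value outside its range is refused whole. The fingers move at their own pace and stop on an object; "force" is the grip in N (left out, the last holds). Time passes only in rows, so rows that do not move let the fingers close. It gives the time, the measured TCP pose, the force, the opening and the grip force at its end, in the units of the state.
- robot.get_obs(): the state, without advancing time (a new reading comes with each control period).
- robot.get_image(name): name is "side" or "top" or "wrist"; returns a dict with "color" (400x640x3 uint8, red, green, blue), "intrinsics" (3x3 intrinsics, pixels), "dist" ([k1, k2, p1, p2, k3] as OpenCV has them; the pictures are not rectified), "eye" and "attitude" of the camera in the world. Camera axes: x right, y up, looking along -z (the intrinsics and any distortion apply to the point x, -y, -z); pixel columns grow to the right and rows downward; lengths in m; the calibration is good to about 2 mm. A picture is of the moment at which its call begins. There is no depth.
- robot.job_done(): hands the job in; it is judged then, once.
The state is a dict: "time": time; "joint_pos": joint angles; "dq": joint speeds; "tau": joint torques, N m; "eef_pos": TCP position; "tcp_rot": TCP orientation; "ft_force": force on the tool from outside, world axes, zero at the start; "ft_torque": the same for the moment, N m; "gripper_width": finger opening in m; "finger_force": force on a finger pad.
Only numpy, scipy, OpenCV 4.12 (cv2) and the standard library are available. Lean on these libraries where they do the work, as an engineer would, in place of code of your own. Each camera call takes 0.05 s, during which the arm holds its last target. There are 200 camera calls.

## Working session

There is one attempt and no reset: what is moved stays moved. The work goes in short steps, Python scripts to look and compute and a tool call to move; the robot and the scene stay as the last step left them, time stands still between calls to the robot, and variables do not carry over. Pictures are saved under pics/ and viewed, at most 10 in all, crops included, and the job is handed in when it is done.

Besides the shell and the picture viewer there is one more tool, called after "Request:" as a command line: name --argument value ..., lists and objects as JSON in quotes. jog_arm: Moves the arm, as the interface text tells. Its arguments: {"type":"object","properties":{"rows":{"type":"array","items":{"type":"object","properties":{"hand":{"type":"number"},"travel":{"type":"array","items":{"type":"number"}},"delta_rot":{"type":"array","items":{"type":"number"}}}}},"force":{"type":"number"}},"required":["rows"]}

```bash
mkdir -p pics
python3 - <<'E'
from rig import robot
import cv2
for n in("side","top"):
    i=robot.get_image(n); cv2.imwrite(f"pics/{n}0.png",i["color"][:,:,::-1])
    print(n,i["intrinsics"],i["dist"],i["eye"],i["attitude"])
print(robot.get_obs())
E
```

```text
side [[426.04056765   0.         311.21880564]
 [  0.         426.04056765 198.18854108]
 [  0.           0.           1.        ]] [0.01186719 0.         0.         0.         0.        ] [ 0.40658524 -0.90017064  0.76715037] [ 56.66213159   1.21831479 -10.79561253]
top [[433.41603153   0.         312.92122723]
 [  0.         433.41603153 201.27436103]
 [  0.           0.           1.        ]] [0.03558642 0.         0.         0.         0.        ] [0.40634511 0.00823523 1.38457709] [  6.18801095   0.94954904 -88.34113472]
{'time': 0.1, 'joint_pos': array([63.1608743 , 24.93091515,  1.43003384, 90.18376682, -0.66334591,
       64.97385097, -4.30209497]), 'dq': array([ 0.0382592 , -0.054891  , -0.06011776, -0.16043308, -0.02548993,
        0.04532749,  0.01537544]), 'tau': array([ 4.15878778e-03, -6.69121599e+01,  9.88358259e-01, -3.15147078e+01,
       -6.06121332e-02,  3.72959173e-02,  6.70830423e-05]), 'eef_pos': array([ 0.22336508, -0.5832303 ,  0.22604085]), 'tcp_rot': array([-1.79920156e+02,  8.08449358e-03,  2.09587403e+01]), 'ft_force': array([-0.54328024,  0.50926579,  0.60642826]), 'ft_torque': array([ 0.02230772, -0.00532874, -0.02405563]), 'finger_force': 0.0, 'gripper_width': 0.09149625181734056}
```

View pics/side0.png

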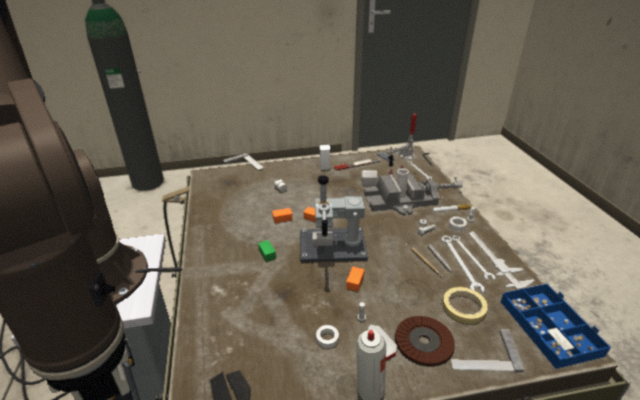

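View pics/top0.png

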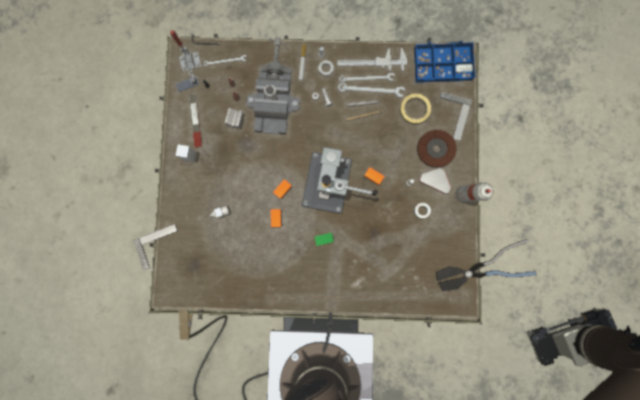

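Both views show the stand: side around (333,225), top around (327,180). The head is at about (323,180) in side, and the lever points right to about (375,193) in top. The green block (top 324,239) and the orange ones (283,187), (276,218), (374,175) are look-alikes away from the rod. The steel block is the one under the rod, so I'll enlarge that area to confirm.

Run:
```python
import cv2,numpy as np
s=cv2.imread("pics/side0.png")[165:270,285:385]; t=cv2.imread("pics/top0.png")[135:240,290:390]
f=lambda a:cv2.resize(a,(400,420),interpolation=cv2.INTER_CUBIC)
cv2.imwrite("pics/crop.png",np.hstack([f(s),f(t)]))
```

```text
(no output)
```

View pics/crop.png

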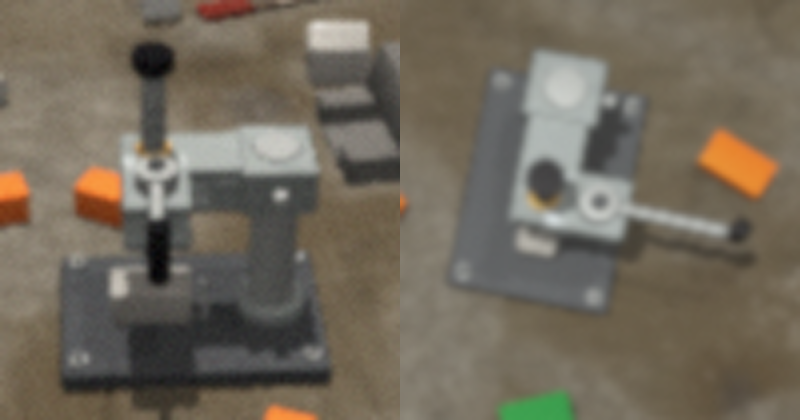

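The crop shows the grey steel block under the rod on the base plate: side crop (150,295), top crop (535,243). It is not green or orange, so it is the part. The lever is unlocked and its grip is at top crop (740,228). Next I cast rays.

```bash
cat > h.py <<'E'
import numpy as np,cv2
from scipy.spatial.transform import Rotation as R
def ray(i,p):
    q=cv2.undistortPoints(np.array([[p]],float),i["intrinsics"],i["dist"])[0,0]
    return np.array(i["eye"]),R.from_euler("xyz",i["attitude"],degrees=True).apply([q[0],-q[1],-1])
def onz(i,p,z):
    e,d=ray(i,p); return e+d*(z-e[2])/d[2]
def tri(a,p,b,q):
    e,d=ray(a,p);f,g=ray(b,q)
    s=np.linalg.lstsq(np.c_[d,-g],f-e,rcond=None)[0]
    P,Q=e+d*s[0],f+g*s[1]; return (P+Q)/2,np.linalg.norm(P-Q)
E
python3 - <<'E'
from h import *
from rig import robot
np.set_printoptions(precision=4,suppress=True)
s,t=robot.get_image("side"),robot.get_image("top")
S=lambda x,y:(x/4+285-.4,y/4+165-.4); T=lambda x,y:(x/4+190-.4,y/4+135-.4)
h1=onz(t,T(547,176),.234);h2=onz(s,S(152,53),.234)
print("head",h1,h2,tri(s,S(152,53),t,T(547,176)))
c1=onz(t,T(565,87),.15);c2=onz(s,S(277,145),.15);print("col",c1,c2,tri(s,S(277,145),t,T(565,87)))
print("lever axis",onz(t,T(600,202),.165),onz(s,S(158,170),.165)); print("grip top",onz(t,T(740,226),.193))
print("screws",[onz(t,T(*p),.015)[:2] for p in((500,80),(634,105),(594,296),(463,271))])
for c,h in((c1,h1),(c2,h2)):
    d=c-h;print(np.hypot(*d[:2]),np.degrees(np.arctan2(d[1],d[0])))
E
```

```text
head [ 0.5927 -0.0034  0.234 ] [ 0.5916 -0.0187  0.234 ] (array([ 0.5945, -0.0035,  0.2248]), np.float64(0.0005694927984069189))
col [ 0.6717 -0.0155  0.15  ] [ 0.6754 -0.0126  0.15  ] (array([ 0.6729, -0.0157,  0.152 ]), np.float64(0.0030986669352961243))
lever axis [ 0.5862 -0.0421  0.165 ] [ 0.5893 -0.0451  0.165 ]
grip top [ 0.5678 -0.1379  0.193 ]
screws [array([0.7052, 0.0342]), array([ 0.6875, -0.0737]), array([ 0.533 , -0.0452]), array([0.55  , 0.0592])]
0.07999300002420977 -8.760334269828085
0.08405191584609278 4.140954406675964
```

Request:
jog_arm --rows '[{"hand": 0,"travel": [30,-22,-20]},{"hand": 0,"travel": [40,-30,-20]},{"hand": 0,"travel": [40,-30,-10]},{"hand": 0,"travel": [45,-33,0]},{"hand": 0,"travel": [45,-33,0]}]' --force 10

```text
schema error: expected keys hand, travel, delta_rot
```

Request:
jog_arm --rows '[{"hand": 0,"travel": [45,-33,0]},{"hand": 0,"travel": [45,-33,0]},{"hand": 0,"travel": [45,-33,0]},{"hand": 0,"travel": [45,-33,0]},{"hand": 0,"travel": [45,-33,0]}]'

```text
schema error: expected keys hand, travel, delta_rot
```

Request:
jog_arm --rows '[{"hand": 0,"travel": [45,-33,0]},{"hand": 0,"travel": [40,-30,0]},{"hand": 0,"delta_rot": [0,0,-10]},{"hand": 0,"delta_rot": [0,0,-10]},{"hand": 0,"delta_rot": [0,0,-10]}]'

```text
schema error: expected keys hand, travel, delta_rot
```

Request:
jog_arm --rows '[{"hand": 0,"travel": [30,-22,-20],"delta_rot": [0,0,0]},{"hand": 0,"travel": [40,-30,-20],"delta_rot": [0,0,0]},{"hand": 0,"travel": [40,-30,-10],"delta_rot": [0,0,0]},{"hand": 0,"travel": [45,-33,0],"delta_rot": [0,0,0]},{"hand": 0,"travel": [45,-33,0],"delta_rot": [0,0,0]}]' --force 10

```text
time: 0.82
eef_pos: [0.3581, -0.3724, 0.2769]
tcp_rot: [180.0, -0.0, 20.9]
ft_force: [0.6, 0.0, -0.4]
gripper_width: 0.0467
finger_force: 0.0
```

Request:
jog_arm --rows '[{"hand": 0,"travel": [45,-33,0],"delta_rot": [0,0,0]},{"hand": 0,"travel": [45,-33,0],"delta_rot": [0,0,0]},{"hand": 0,"travel": [45,-33,0],"delta_rot": [0,0,0]},{"hand": 0,"travel": [45,-33,0],"delta_rot": [0,0,0]},{"hand": 0,"travel": [45,-33,0],"delta_rot": [0,0,0]}]'

```text
time: 1.45
eef_pos: [0.5092, -0.1379, 0.2768]
tcp_rot: [180.0, -0.0, 20.9]
ft_force: [-0.3, -0.8, 0.4]
gripper_width: 0.0008
finger_force: 0.0
```

Request:
jog_arm --rows '[{"hand": 0,"travel": [42,-32,0],"delta_rot": [0,0,-10]},{"hand": 0,"travel": [0,0,0],"delta_rot": [0,0,-10]},{"hand": 0,"travel": [0,0,0],"delta_rot": [0,0,-10]},{"hand": 0,"travel": [0,0,0],"delta_rot": [0,0,-10]},{"hand": 0,"travel": [0,0,0],"delta_rot": [0,0,-10]}]'

```text
time: 2.08
eef_pos: [0.5361, -0.0945, 0.2765]
tcp_rot: [-180.0, 0.0, 71.3]
ft_force: [0.3, 1.0, 0.8]
gripper_width: 0.0003
finger_force: 0.0
```

Run:
```python
from rig import robot
import cv2
i=robot.get_image("wrist"); cv2.imwrite("pics/w1.png",i["color"][:,:,::-1])
print(i["intrinsics"],i["dist"],i["eye"],i["attitude"]);o=robot.get_obs();print(o["eef_pos"],o["tcp_rot"],o["ft_force"],o["joint_pos"])
```

```text
[[295.18362598   0.         314.20932221]
 [  0.         295.18362598 205.04730402]
 [  0.           0.           1.        ]] [-0.04952108  0.          0.          0.          0.        ] [ 0.55882176 -0.03099177  0.43427833] [-14.43987859  -0.03394179 -18.72081662]
[ 0.53608683 -0.09458282  0.27651259] [-1.79974224e+02  1.70272694e-02  7.17705846e+01] [-0.71396473  0.72545332 -0.15783457] [ 23.12071795  17.31451048 -24.34913586  95.6317041    7.57585943
  68.71356361 -21.2430784 ]
```

View pics/w1.png

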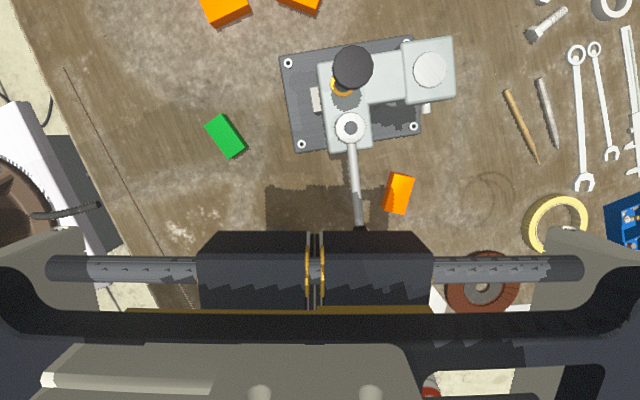

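The wrist view shows the head centre at about (353,66), the lever axis at (351,127), the column top at (430,69), and the lever running down to about (358,225).

Run:
```python
from h import *
from rig import robot
i=robot.get_image("wrist");np.set_printoptions(precision=4,suppress=True)
g=cv2.cvtColor(i["color"],cv2.COLOR_RGB2GRAY);m=(g<75).astype(np.uint8)[35:100,310:385]
c=max(cv2.findContours(m,0,2)[0],key=cv2.contourArea);print(cv2.minEnclosingCircle(c),cv2.boundingRect(c),cv2.contourArea(c))
for z in(.224,.234):print("head",z,onz(i,(353,66),z))
print("ax",onz(i,(351,127),.165),"col",onz(i,(430,69),.15),robot.get_obs()["eef_pos"])
```

```text
((37.0, 46.5), 13.647443771362305) (25, 40, 25, 15) 40.5
head 0.224 [0.5956 0.     0.224 ]
head 0.234 [ 0.5939 -0.0015  0.234 ]
ax [ 0.59   -0.0392  0.165 ] col [ 0.6747 -0.0126  0.15  ] [ 0.5361 -0.0946  0.2765]
```

Request:
jog_arm --rows '[{"hand": 0,"travel": [35,9,0],"delta_rot": [0,0,-9]},{"hand": 0,"travel": [0,0,0],"delta_rot": [0,0,9]},{"hand": 0,"travel": [35,9,0],"delta_rot": [0,0,0]},{"hand": 0,"travel": [36,8,0],"delta_rot": [0,0,0]},{"hand": 0,"travel": [0,0,15],"delta_rot": [0,0,0]}]'

```text
time: 2.8
eef_pos: [0.5968, 0.0009, 0.2622]
tcp_rot: [179.9, -0.2, 71.0]
ft_force: [-0.1, -0.1, -0.4]
gripper_width: 0.0008
finger_force: 0.0
```

Request:
jog_arm --rows '[{"hand": 0,"travel": [-3.5,-2,0],"delta_rot": [0,0,0]},{"hand": 0,"travel": [0,0,12],"delta_rot": [0,0,0]},{"hand": 0,"travel": [0,0,8],"delta_rot": [0,0,0]},{"hand": 0,"travel": [0,0,4],"delta_rot": [0,0,0]},{"hand": 0,"travel": [0,0,4],"delta_rot": [0,0,0]}]'

```text
time: 3.42
eef_pos: [0.5925, -0.0056, 0.2336]
tcp_rot: [180.0, -0.0, 70.9]
ft_force: [0.1, 0.8, 0.5]
gripper_width: 0.0003
finger_force: 0.0
```

Request:
jog_arm --rows '[{"hand": 0,"travel": [3,0,-2],"delta_rot": [0,0,0]},{"hand": 0,"travel": [0,0,4],"delta_rot": [0,0,0]},{"hand": 0,"travel": [0,0,3],"delta_rot": [0,0,0]},{"hand": 0,"travel": [0,0,3],"delta_rot": [0,0,0]},{"hand": 0,"travel": [0,0,3],"delta_rot": [0,0,0]}]'

```text
time: 4.05
eef_pos: [0.5934, -0.0026, 0.2226]
tcp_rot: [180.0, 0.0, 70.9]
ft_force: [-2.1, 0.5, 5.0]
gripper_width: 0.0004
finger_force: 3.1
```

The drag is being felt (about 6 N), so the tips are on the head.

Request:
jog_arm --rows '[{"hand": 0,"travel": [0,0,4],"delta_rot": [0,0,0]},{"hand": 0,"travel": [0,0,4],"delta_rot": [0,0,0]},{"hand": 0,"travel": [0,0,4],"delta_rot": [0,0,0]},{"hand": 0,"travel": [0,0,3],"delta_rot": [0,0,0]},{"hand": 0,"travel": [0,0,1],"delta_rot": [0,0,0]}]'

```text
time: 4.68
eef_pos: [0.5934, -0.0026, 0.2071]
tcp_rot: [180.0, 0.0, 70.9]
ft_force: [-1.6, -0.6, 6.3]
gripper_width: 0.0005
finger_force: 3.0
```

Request:
jog_arm --rows '[{"hand": 0,"travel": [0,0,0.5],"delta_rot": [0,0,0]},{"hand": 0,"travel": [0,0,0.5],"delta_rot": [0,0,0]},{"hand": 0,"travel": [0,0,0.5],"delta_rot": [0,0,0]},{"hand": 0,"travel": [0,0,0.5],"delta_rot": [0,0,0]}]'

```text
time: 5.18
eef_pos: [0.5934, -0.0026, 0.2053]
tcp_rot: [180.0, 0.0, 71.0]
ft_force: [-1.9, -0.7, 5.8]
gripper_width: 0.0007
finger_force: 2.9
```

Request:
jog_arm --rows '[{"hand": 0,"travel": [0,0,0.5],"delta_rot": [0,0,0]},{"hand": 0,"travel": [0,0,0.5],"delta_rot": [0,0,0]},{"hand": 0,"travel": [0,0,0.5],"delta_rot": [0,0,0]},{"hand": 0,"travel": [0,0,0.5],"delta_rot": [0,0,0]}]'

```text
time: 5.68
eef_pos: [0.5934, -0.0027, 0.2032]
tcp_rot: [180.0, 0.0, 70.9]
ft_force: [-2.5, -0.8, 6.0]
gripper_width: 0.0006
finger_force: 2.9
```

Request:
jog_arm --rows '[{"hand": 0,"travel": [0,0,0.5],"delta_rot": [0,0,0]},{"hand": 0,"travel": [0,0,0.5],"delta_rot": [0,0,0]},{"hand": 0,"travel": [0,0,0.5],"delta_rot": [0,0,0]}]'

```text
time: 6.05
eef_pos: [0.5934, -0.0027, 0.2018]
tcp_rot: [180.0, 0.0, 70.9]
ft_force: [-2.6, -0.4, 6.3]
gripper_width: 0.0006
finger_force: 2.9
```

Request:
jog_arm --rows '[{"hand": 0,"travel": [0,0,0.5],"delta_rot": [0,0,0]},{"hand": 0,"travel": [0,0,0.5],"delta_rot": [0,0,0]},{"hand": 0,"travel": [0,0,0.5],"delta_rot": [0,0,0]}]'

```text
time: 6.42
eef_pos: [0.5934, -0.0026, 0.2002]
tcp_rot: [180.0, 0.0, 70.9]
ft_force: [-2.2, -0.8, 6.9]
gripper_width: 0.0006
finger_force: 2.9
```

Request:
jog_arm --rows '[{"hand": 0,"travel": [0,0,0.5],"delta_rot": [0,0,0]},{"hand": 0,"travel": [0,0,0.3],"delta_rot": [0,0,0]}]'

```text
time: 6.68
eef_pos: [0.5934, -0.0026, 0.1994]
tcp_rot: [180.0, 0.0, 70.9]
ft_force: [-2.8, -0.3, 5.4]
gripper_width: 0.0004
finger_force: 2.9
```

Not there yet: the 6.9 N reading was noise.

Request:
jog_arm --rows '[{"hand": 0,"travel": [0,0,0.5],"delta_rot": [0,0,0]},{"hand": 0,"travel": [0,0,0.5],"delta_rot": [0,0,0]},{"hand": 0,"travel": [0,0,0.5],"delta_rot": [0,0,0]}]'

```text
time: 7.05
eef_pos: [0.5934, -0.0026, 0.1979]
tcp_rot: [180.0, 0.0, 70.9]
ft_force: [-2.4, -0.4, 6.6]
gripper_width: 0.0005
finger_force: 2.9
```

Request:
jog_arm --rows '[{"hand": 0,"travel": [0,0,0.5],"delta_rot": [0,0,0]},{"hand": 0,"travel": [0,0,0.5],"delta_rot": [0,0,0]},{"hand": 0,"travel": [0,0,0.5],"delta_rot": [0,0,0]}]'

```text
time: 7.42
eef_pos: [0.5934, -0.0027, 0.1965]
tcp_rot: [180.0, 0.0, 70.9]
ft_force: [-2.4, -0.2, 5.5]
gripper_width: 0.0003
finger_force: 2.9
```

Request:
jog_arm --rows '[{"hand": 0,"travel": [0,0,0.5],"delta_rot": [0,0,0]},{"hand": 0,"travel": [0,0,0.5],"delta_rot": [0,0,0]},{"hand": 0,"travel": [0,0,0.5],"delta_rot": [0,0,0]}]'

```text
time: 7.8
eef_pos: [0.5934, -0.0026, 0.195]
tcp_rot: [180.0, 0.0, 70.9]
ft_force: [-3.2, -0.3, 8.0]
gripper_width: 0.0005
finger_force: 3.9
```

Request:
jog_arm --rows '[{"hand": 0,"travel": [0,0,0.3],"delta_rot": [0,0,0]},{"hand": 0,"travel": [0,0,0.3],"delta_rot": [0,0,0]}]'

```text
time: 8.05
eef_pos: [0.5934, -0.0026, 0.1946]
tcp_rot: [180.0, 0.0, 70.9]
ft_force: [-3.5, -1.3, 9.9]
gripper_width: 0.0003
finger_force: 4.7
```

Request:
jog_arm --rows '[{"hand": 0,"travel": [0,0,0.3],"delta_rot": [0,0,0]},{"hand": 0,"travel": [0,0,0],"delta_rot": [0,0,0]},{"hand": 0,"travel": [0,0,0],"delta_rot": [0,0,0]}]'

```text
time: 8.43
eef_pos: [0.5934, -0.0026, 0.1944]
tcp_rot: [180.0, 0.0, 70.9]
ft_force: [-3.1, -0.1, 9.8]
gripper_width: 0.0007
finger_force: 4.7
```

Request:
jog_arm --rows '[{"hand": 0,"travel": [0,0,-5],"delta_rot": [0,0,0]},{"hand": 0,"travel": [0,0,-45],"delta_rot": [0,0,0]},{"hand": 60,"travel": [-15,2,0],"delta_rot": [0,0,0]},{"hand": 60,"travel": [-5,0,0],"delta_rot": [0,0,-10]},{"hand": 60,"travel": [0,0,0],"delta_rot": [0,0,0]}]'

```text
time: 9.05
eef_pos: [0.5884, -0.0232, 0.2429]
tcp_rot: [-180.0, 0.0, 80.8]
ft_force: [0.5, -0.1, -0.3]
gripper_width: 0.0255
finger_force: 0.0
```

Run:
```python
from rig import robot
import cv2,pickle
i=robot.get_image("wrist"); cv2.imwrite("pics/w2.png",i["color"][:,:,::-1])
t=robot.get_image("top");o=robot.get_obs();pickle.dump((i,t),open("w2.pkl","wb"))
print(o["eef_pos"],o["tcp_rot"],o["joint_pos"])
```

```text
[ 0.58855134 -0.02223608  0.24303069] [-1.79961236e+02 -9.14550082e-03  8.07164648e+01] [ 16.25879542  23.49383211 -27.13081319  92.2501077   11.36390829
  67.04541581 -22.68296848]
```

View pics/w2.png

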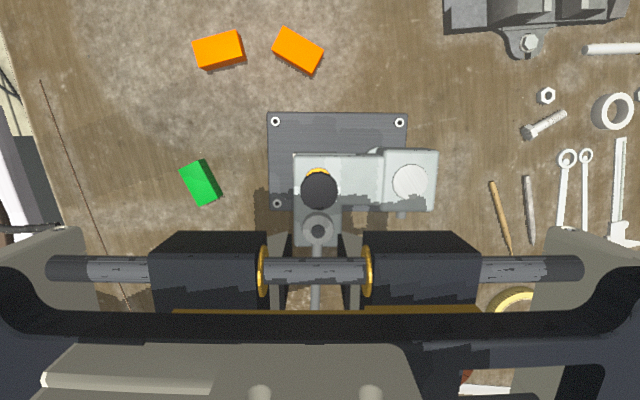

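The wrist view shows the tool aligned with the stand. The head is at (319,190), the lever axis at (319,232), and the bar runs down to (314,305). The lever is therefore at about 0.06 rad, with the grip near (0.566,-0.1385).

Request:
jog_arm --rows '[{"hand": 60,"travel": [-40,-1.5,0],"delta_rot": [0,0,0]},{"hand": 60,"travel": [-40,-1,0],"delta_rot": [0,0,0]},{"hand": 60,"travel": [-38,-1,0],"delta_rot": [0,0,0]},{"hand": 60,"travel": [0,0,20],"delta_rot": [0,0,0]},{"hand": 60,"travel": [0,0,0],"delta_rot": [0,0,0]}]'

```text
time: 9.78
eef_pos: [0.5658, -0.138, 0.2221]
tcp_rot: [-179.8, -0.0, 80.8]
ft_force: [0.0, 0.8, 0.6]
gripper_width: 0.0598
finger_force: 0.0
```

Run:
```python
from rig import robot
import cv2
i=robot.get_image("wrist"); w=i["color"][:,:,::-1][180:400,200:440]
s=robot.get_image("side")["color"][:,:,::-1][150:290,270:420]
import numpy as np
cv2.imwrite("pics/w3.png",np.hstack([cv2.resize(w,(400,367)),cv2.resize(s,(393,367),interpolation=2)]))
o=robot.get_obs();print(o["eef_pos"],o["tcp_rot"],o["gripper_width"])
```

```text
[ 0.56697979 -0.13719224  0.2237261 ] [-1.79989520e+02 -2.79622105e-02  8.09470564e+01] 0.05999764381692836
```

View pics/w3.png

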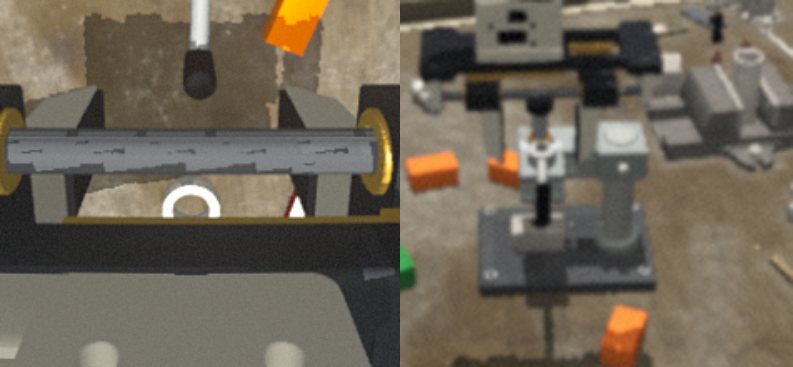

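Wrist crop: the grip top is at (200,83), which is pixel (320,230), and it lies laterally midway between the fingers. I'll check its position with a ray.

Run:
```python
from h import *
from rig import robot
i=robot.get_image("wrist");p=onz(i,(320,230),.193);q=onz(i,(320,224),.193);o=robot.get_obs()
print(p,q,o["eef_pos"],R.from_euler("xyz",o["tcp_rot"],degrees=True).inv().apply(p-o["eef_pos"]))
```

```text
[ 0.57232138 -0.13670576  0.193     ] [ 0.57296939 -0.13250588  0.193     ] [ 0.56722437 -0.13713803  0.22409117] [0.00121355 0.00494827 0.03109452]
```

Request:
jog_arm --rows '[{"hand": 60,"travel": [2,4,20],"delta_rot": [0,0,0]},{"hand": 60,"travel": [0,0,20],"delta_rot": [0,0,0]},{"hand": 60,"travel": [0,0,15],"delta_rot": [0,0,0]},{"hand": 20,"travel": [0,0,0],"delta_rot": [0,0,0]},{"hand": 20,"travel": [0,0,0],"delta_rot": [0,0,0]}]' --force 12

```text
time: 10.55
eef_pos: [0.5715, -0.1366, 0.1693]
tcp_rot: [179.9, -0.0, 81.0]
ft_force: [-0.0, -0.1, 0.3]
gripper_width: 0.0444
finger_force: 0.0
```

Request:
jog_arm --rows '[{"hand": 5,"travel": [0,0,0],"delta_rot": [0,0,0]},{"hand": 5,"travel": [0,0,0],"delta_rot": [0,0,0]},{"hand": 5,"travel": [0,0,0],"delta_rot": [0,0,0]}]' --force 12

```text
time: 10.92
eef_pos: [0.5708, -0.1369, 0.1687]
tcp_rot: [-180.0, 0.0, 80.9]
ft_force: [-2.5, -0.4, 2.2]
gripper_width: 0.0147
finger_force: 1.4
```

Request:
jog_arm --rows '[{"hand": 5,"travel": [0.5,-7,0],"delta_rot": [0,0,4]},{"hand": 5,"travel": [1,-13.9,0],"delta_rot": [0,0,8]},{"hand": 5,"travel": [1,-13.9,0],"delta_rot": [0,0,8]},{"hand": 5,"travel": [1,-13.9,0],"delta_rot": [0,0,8]},{"hand": 5,"travel": [0,0,0],"delta_rot": [0,0,0]}]' --force 20

```text
time: 11.55
eef_pos: [0.5263, -0.1163, 0.1687]
tcp_rot: [-180.0, -0.0, 53.1]
ft_force: [-0.0, 3.5, 0.0]
gripper_width: 0.013
finger_force: 20.0
```

Request:
jog_arm --rows '[{"hand": 5,"travel": [1,-13.9,0],"delta_rot": [0,0,8]},{"hand": 5,"travel": [1,-13.9,0],"delta_rot": [0,0,8]},{"hand": 5,"travel": [1,-13.9,0],"delta_rot": [0,0,8]},{"hand": 5,"travel": [1,-13.9,0],"delta_rot": [0,0,8]},{"hand": 5,"travel": [0,0,0],"delta_rot": [0,0,0]}]'

```text
time: 12.18
eef_pos: [0.4954, -0.072, 0.1688]
tcp_rot: [180.0, -0.2, 21.2]
ft_force: [5.8, 4.4, -6.5]
gripper_width: 0.0134
finger_force: 20.0
```

Request:
jog_arm --rows '[{"hand": 5,"travel": [0.5,-13.9,0],"delta_rot": [0,0,8]},{"hand": 5,"travel": [1,-13.9,0],"delta_rot": [0,0,8]},{"hand": 5,"travel": [0.2,-7,0],"delta_rot": [0,0,4]},{"hand": 5,"travel": [0,0,0],"delta_rot": [0,0,0]}]'

```text
time: 12.68
eef_pos: [0.49, -0.0393, 0.1689]
tcp_rot: [180.0, -0.3, 1.2]
ft_force: [12.0, 1.8, -10.2]
gripper_width: 0.0134
finger_force: 20.0
```

Request:
jog_arm --rows '[{"hand": 5,"travel": [1.5,-3,0],"delta_rot": [0,0,2]},{"hand": 5,"travel": [0.5,-3,0],"delta_rot": [0,0,1]},{"hand": 5,"travel": [0,0,0],"delta_rot": [0,0,0]}]'

```text
time: 13.05
eef_pos: [0.4902, -0.0352, 0.1688]
tcp_rot: [179.9, -0.1, -1.9]
ft_force: [4.7, -5.3, -3.4]
gripper_width: 0.0134
finger_force: 20.0
```

Request:
jog_arm --rows '[{"hand": 5,"travel": [0.3,-2,0],"delta_rot": [0,0,0]},{"hand": 5,"travel": [0.3,-2,0],"delta_rot": [0,0,0]},{"hand": 5,"travel": [0,0,0],"delta_rot": [0,0,0]}]'

```text
time: 13.42
eef_pos: [0.4902, -0.0351, 0.1687]
tcp_rot: [179.7, -0.1, -2.1]
ft_force: [2.7, -18.0, -1.0]
gripper_width: 0.0135
finger_force: 20.0
```

Home against the stop: it did not advance under 18 N. I'll relax the push, open and lift.

Request:
jog_arm --rows '[{"hand": 5,"travel": [0,4,0],"delta_rot": [0,0,0]},{"hand": 45,"travel": [0,0,0],"delta_rot": [0,0,0]},{"hand": 45,"travel": [0,0,0],"delta_rot": [0,0,0]},{"hand": 45,"travel": [0,0,0],"delta_rot": [0,0,0]},{"hand": 45,"travel": [0,0,-5],"delta_rot": [0,0,0]}]'

```text
time: 14.05
eef_pos: [0.4888, -0.0333, 0.1734]
tcp_rot: [180.0, 0.1, -2.0]
ft_force: [0.1, -0.4, 0.4]
gripper_width: 0.0442
finger_force: 0.0
```

Request:
jog_arm --rows '[{"hand": 45,"travel": [0,0,-30],"delta_rot": [0,0,0]},{"hand": 45,"travel": [0,0,-40],"delta_rot": [0,0,0]},{"hand": 45,"travel": [0,0,-10],"delta_rot": [0,0,0]},{"hand": 45,"travel": [0,0,0],"delta_rot": [0,0,0]}]'

```text
time: 14.55
eef_pos: [0.4894, -0.0335, 0.254]
tcp_rot: [180.0, -0.1, -2.0]
ft_force: [0.1, 0.1, -0.3]
gripper_width: 0.0448
finger_force: 0.0
```

Run:
```python
from rig import robot
import cv2
i=robot.get_image("wrist")["color"][:,:,::-1]
s=robot.get_image("side")["color"][:,:,::-1][150:290,270:420]
import numpy as np
cv2.imwrite("pics/e.png",np.hstack([cv2.resize(i,(400,250))[:, :],cv2.resize(s,(268,250),interpolation=2)]))
o=robot.get_obs();print(o["eef_pos"],o["ft_force"])
```

```text
[ 0.48847926 -0.03355391  0.25258092] [-1.12517591 -0.04903399  0.20474016]
```

View pics/e.png

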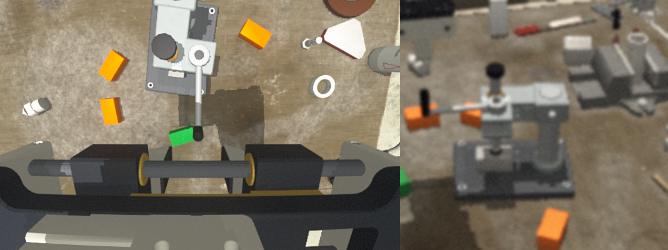

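The lever now points to the front (grip at (197,132) in the wrist half), the rod is down on the block, and the block and the parts beside the stand look unmoved. The gripper is clear, so I'm handing in.

```bash
python3 -c "
from rig import robot
print(robot.job_done())"
```

```text
the job is handed in; nothing more can be done
None
```

The job is handed in, with no verdict returned: the foot was set down at about 4 N by feel, the lever swung home against its stop, and the gripper is clear, at about 14.6 s of robot time.

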